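# Empty the punch canister and close it again

### The job

Unscrew the cap of the canister on the tipping stand and set it aside, then lift the locking collar by its T-bar and swing the lever right over so that all three punches slide out into the tray. Swing the canister back upright until the collar locks, and screw the cap fully home again, its ribs in line with the ribs on the canister. Do not disturb the other things on the bench.

Things in the scene. Friction and masses are not known exactly. Their poses are not given: they have to be found in the camera images.
- stand: Fixed tipping stand with a canister hung between two posts above an open wooden catch tray; on the right or the left half of the bench. Origin on the bench under the upright canister's axis; z up, x the direction in which the canister tips. The tray spans x -70..+100 mm, y -65..+65 mm, 40 mm high, 6 mm walls and floor. Cans and clutter fill the bench beyond world x = 0.62.
- stand_hinge (a point): Centre of the canister's hinge, 130 mm above the stand's origin, axes as the stand's; the hinge axis is its y. The posts (34 x 8 mm) stand at stand y = -70 mm (with the locking fork on top, 171 mm high) and y = +70 mm (144 mm high). The lever is at y = -80 mm, outside the post; its T-bar reaches out to y = -161 mm.
- magazines (a point): Middle of the flat top, 16 mm above the bench, of a fixed stack of magazines lying between the right and the left place: free flat area of 100 mm radius about this point, good for setting something down.
- canister_mouth (a point): Centre of the rim of the canister, moves with it; upright it is 180 mm above the bench. z along the canister's axis, x as the stand's when upright; dark ribs on its shoulder mark its +x and -x sides. Aluminium pot 62 mm thick, 85 mm long; neck 46 mm wide, bore 39 mm, shoulder 25 mm below the rim. Two-start right-hand thread: closes clockwise from above, 4.7 mm per rad.
- cap_center (a point): Centre (half-way up) of the loose screw cap: knurled cylinder, 62 mm diameter, 26 mm high, 50 to 100 g. x along the two dark ribs on its top (1.5 mm high); a half turn makes no difference. Screwed home its centre is 7 mm below the rim, its ribs in line with the canister's. It stays where it is left, so it can be turned in several bites.
- cap: The same screw cap; this origin is the centre of its lower edge. Turned 1.9 to 2.7 rad anticlockwise from home (best 2.2) its two lugs are free and it lifts straight off, having risen 8 mm in the first 1.7 rad. Put on again at such an angle it sits with its centre about 1 mm above the rim, and is then turned clockwise, sinking 4.7 mm per rad.
- canister (a joint): Tilt of the canister: 0 upright (a stop), grows as it tips towards the stand's +x, up to 2.62 rad (a stop), where its mouth points down into the tray. Hinge friction (0.12 N m) holds it where it is left. While the collar is down it is locked there, with 0.03 rad of play.
- collar (a joint): Travel of the locking collar outwards along the lever: 0 down (locks the upright canister), at most 0.016 m. A spring of 4 to 6 N pulls it back. Lifted 9 mm or more its pin is clear of the fork; it must be lifted only within 0.35 rad of upright, to leave the fork and to get back over it.
- bar_grip (a point): Middle of the collar's T-bar: a freely turning round rubber sleeve, 14 mm thick, 46 mm long between 16 mm flanges, parallel to the hinge (stand's y), at stand y = -130 mm. With the collar down it is 56 mm from the hinge axis: straight above it when upright (186 mm above the bench); it swings with the canister towards +x and down, and turns in the fingers.
- punch0_center (a point): Centre of a plain steel chasing punch, 60 mm long, 11 mm thick, eight-sided, at first inside the canister.
- punch1_center (a point): Centre of a second such punch.
- punch2_center (a point): Centre of a third such punch.
- punch0: The first punch; this origin is at its thick end.
- punch1: The second punch, likewise.
- punch2: The third punch, likewise.
- glass_jar: Bystander: tall green glass jar with tin lid, 69 mm wide, 134 mm high; origin under its centre.
- burr_stand: Bystander: wooden block full of burrs, 36 x 85 x 63 mm high; origin under its centre.
- third_hand: Bystander: soldering third hand with round base and two arms, 64 x 119 x 102 mm high; origin under its centre. It stands where the tipping stand does not, right or left.
- cream_jar: Bystander: ceramic pot full of wire, 68 mm wide, 85 mm high; origin under its centre.

How it is judged:
By the outcome, as a careful person would: the job done as asked, in the order asked, and still so for the second after the job is handed in, with the robot touching nothing.
It also fails if it takes over 72 s, if anything falls off the work surface, if the arm or the gripper's body presses on something with over 40 N, if the wrist force passes 120 N, or if a joint passes its speed limit or range.

### The arm

A 7-joint arm with a two-finger parallel gripper is mounted at the origin on a cart in front of the work surface, level with it; the furniture and walls round the work are solid. World frame = base frame: x ahead of the robot, y to its left, z up, the work surface at z = 0. Lengths are in mm, angles in degrees, forces in N, time in s.
With the tool pointing down it reaches from about 400 to 850 mm from the base axis. Payload 4.5 kg.
Tool frame: the origin (TCP) lies midway between the tips of the shut fingers; the grasp point (between the pads) lies 19 mm behind it; z points along the fingers, y is the line along which they close (so a half turn about z gives the same grasp; the last joint's range is limited). The gripper opens to 85 mm and grips with 20 to 120 N. Pads are 22 mm wide; open, the fingers measure 114 mm over their backs; the gripper's body (76 mm by 85 mm) begins 54 mm behind the grasp point. The pads swing forward as they close: fully open they stand 13 mm farther back than shut.
Start: joints at [-70.313, 39.483, -11.15, 89.685, 9.013, 51.709, -12.324], TCP at [190.523, 595.277, 231.317] pointing down, gripper open.
Joint ranges: [-172.22, 172.22], [-26.19, 119.32], [-84.43, 86.54], [7.71, 146.69], [-57.33, 237.33], [2.42, 119.75], [-152.13, 152.13]. Speed limits (degrees/s): [147.25, 147.25, 180, 180, 180, 180, 180].

### API

Orientations are given as a 3x3 rotation matrix whose columns are the frame's x, y, z axes.
In Python, from plant import * gives the robot as it stands.
- The arm moves only by the tool play_rows, never from a script. Its argument "deltas" is a list of rows, each an object of numbers: "wx", "wy", "wz": the turn, a rotation vector about the tool's x, y, z in degrees; "x", "y", "z": the shift along the tool's x, y, z in cm; "claw": the finger opening in cm, from 0 to 8.54. In form: [{"wx": .., "wy": .., "wz": .., "x": .., "y": .., "z": .., "claw": ..}, ...]. A call has exactly 8 rows; each row is the pose to reach, as a shift and turn from the pose commanded when the call began, along the tool's axes at that moment; what a row does not reach only later rows make up. A row lasts 1/12 s, in which the tool goes at most 41.7 mm and 7.16 degrees, less where a joint would pass 70% of its speed; a pose out of reach is approached as far as the arm can. A call with a gripper value outside its range is refused whole. The fingers move at their own pace and stop on an object; "grip_force" is the grip in N (left out, the last holds). Time passes only in rows, so rows that repeat a pose let the fingers close, or fill a call up. It gives the time, the measured TCP pose, the force, the opening and the grip force at its end, in the units of the state.
- get_obs(): the state, without advancing time (a new reading comes with each control period).
- snapshot(name): name is "scene" or "top" or "wrist"; returns (picture, depth): 480x640x3 uint8, blue, green, red; 480x640 float32, mm along the optical axis (not along the pixel's ray), 0 where there is no reading.
- camera_params(name): a dict with "fx", "fy", "cx", "cy" (pixels), "world_from_camera" (4x4, takes a point from camera to world coordinates); the wrist camera has in their place "hand_eye" (4x4, takes a point from camera to tool coordinates, whose origin is the TCP and whose axes are the flange's). Camera axes: x right, y up, looking along -z (the intrinsics and any distortion apply to the point x, -y, -z); pixel columns grow to the right and rows downward; lengths in mm; the calibration is good to about 2 mm. A picture is of the moment at which its call begins: read the wrist's pose just before it. camera_params takes no time and is no camera call.
- finish_job(): hands the job in; it is judged then, once.
The state is a dict: "clock": time; "qpos": joint angles; "qd": joint speeds; "tau": joint torques, N m; "ee_pos": TCP position; "orientation": TCP orientation; "force": force on the tool from outside, world axes, zero at the start; "torque": the same for the moment, N m; "opening": finger opening in mm; "gripper_force": force on a finger pad.
Only numpy, scipy, OpenCV 4.12 (cv2) and the standard library are available. Lean on these libraries where they do the work, as an engineer would, in place of code of your own. Each camera call takes 0.05 s, during which the arm holds its last target. There are 200 camera calls.

## Working session

There is one attempt and no reset: what is moved stays moved. The work goes in short steps, Python scripts to look and compute and a tool call to move; the robot and the scene stay as the last step left them, time stands still between calls to the robot, and variables do not carry over. Pictures are saved under pics/ and viewed, at most 10 in all, crops included, and the job is handed in when it is done.

Besides the shell and the picture viewer there is one more tool, called after "Request:" as a command line: name --argument value ..., lists and objects as JSON in quotes. play_rows: Moves the arm, as the interface text tells. Its arguments: {"type":"object","properties":{"deltas":{"type":"array"},"grip_force":{"type":"number"}},"required":["deltas"]}

```bash
ls; mkdir -p pics; cat > h.py <<'E'
from plant import *
import numpy as np, cv2
def snap(n,f=None):
    o=get_obs(); p,d=snapshot(n)
    if f: cv2.imwrite('pics/'+f,p)
    return o,p,d
def T(n,o):
    c=camera_params(n)
    if 'world_from_camera' in c: return c,np.array(c['world_from_camera'])
    M=np.eye(4);M[:3,:3]=o['orientation'];M[:3,3]=o['ee_pos']
    return c,M@np.array(c['hand_eye'])
def pts(n,o,d,uv):
    c,M=T(n,o);uv=np.atleast_2d(uv).astype(int)
    z=d[uv[:,1],uv[:,0]]
    P=np.c_[(uv[:,0]-c['cx'])/c['fx']*z,-(uv[:,1]-c['cy'])/c['fy']*z,-z,np.ones(len(z))]
    return (P@M.T)[:,:3]
def ray(n,o,uv,h):
    c,M=T(n,o);uv=np.atleast_2d(uv).astype(float)
    D=np.c_[(uv[:,0]-c['cx'])/c['fx'],-(uv[:,1]-c['cy'])/c['fy'],-np.ones(len(uv))]@M[:3,:3].T
    return M[:3,3]+D*((h-M[2,3])/D[:,2])[:,None]
E
python3 - <<'E'
from h import *
o,p,d=snap('top','top0.png');o2,p2,d2=snap('scene','scene0.png')
np.savez('t0.npz',d=d,d2=d2)
print(o)
for n in('top','scene','wrist'):print(n,camera_params(n))
cv2.imwrite('pics/a.png',cv2.resize(np.hstack([p,p2]),(800,300)))
E
```

```text
pics
{'clock': 0.0, 'qpos': array([-70.31212595,  39.53230172, -11.14408689,  89.74698125,
         9.01225125,  51.70942831, -12.32212626]), 'qd': array([ 0.00710669, -0.08262147, -0.05042064,  0.01656846, -0.0478542 ,
       -0.00987993, -0.0742272 ]), 'tau': array([-1.50049832e-04, -5.39606953e+01, -1.26661085e+00, -1.58541209e+01,
        9.12667456e-03,  9.50799702e-03, -4.86383627e-06]), 'ee_pos': array([190.40516731, 594.590309  , 230.4835139 ]), 'orientation': array([[-9.52423519e-01,  3.04777384e-01, -4.31802400e-04],
       [ 3.04777657e-01,  9.52421800e-01, -1.81524088e-03],
       [-1.41986348e-04, -1.86048183e-03, -9.99998259e-01]]), 'force': array([0.46518917, 0.91924397, 1.1932392 ]), 'torque': array([-0.01303346,  0.03321325, -0.02694613]), 'gripper_force': 0.0, 'opening': 85.51759522815428}
top {'fx': 509.1085551565177, 'fy': 509.1085551565177, 'cx': 320.03720769904027, 'cy': 237.9217184584756, 'world_from_camera': array([[-2.05366222e-02,  9.79718819e-01, -1.99322056e-01,
         3.01532305e+02],
       [-9.99786893e-01, -2.05433257e-02,  2.03471163e-03,
        -2
[... 421 characters left out ...]
e-01,  2.77253278e-01, -3.68643977e-01,
        -5.43085071e+02],
       [-1.44946053e-02,  7.82044784e-01,  6.23053659e-01,
         1.03010850e+03],
       [ 0.00000000e+00,  0.00000000e+00,  0.00000000e+00,
         1.00000000e+00]])}
wrist {'fx': 337.7322832273857, 'fy': 337.7322832273857, 'cx': 317.21746098125533, 'cy': 237.13305613666586, 'hand_eye': array([[ 1.16489851e-03,  9.52104237e-01,  3.05771425e-01,
         7.81756567e+01],
       [ 9.99999309e-01, -1.15697365e-03, -2.07142264e-04,
        -3.95938257e-01],
       [ 1.56548456e-04,  3.05771455e-01, -9.52104927e-01,
        -1.42898427e+02],
       [ 0.00000000e+00,  0.00000000e+00,  0.00000000e+00,
         1.00000000e+00]])}
```

View pics/top0.png

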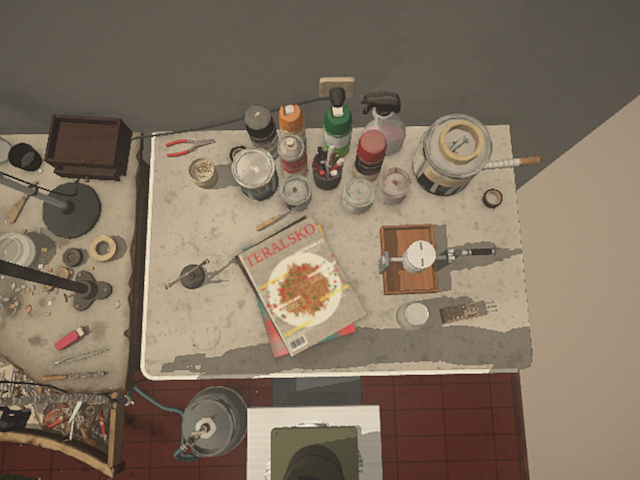

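View pics/scene0.png

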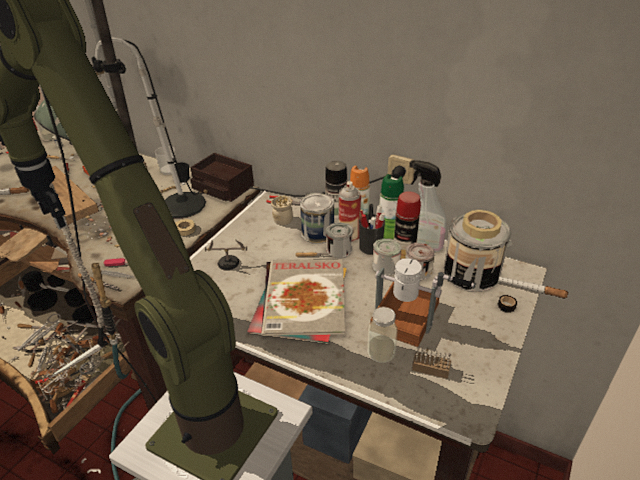

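The top view shows the stand on the right: white cap at about (420,255), tray (381–438, 225–294), T-bar at about (480,252). Its +x points up the picture, roughly world +x. The glass jar is at (413,315), burr stand (462,312) and magazines (305,285).

```bash
python3 - <<'E'
from h import *
p=cv2.imread('pics/top0.png');d=np.load('t0.npz')['d']
uu,vv=np.meshgrid(np.arange(370,510),np.arange(215,335));uv=np.c_[uu.ravel(),vv.ravel()]
P=pts('top',None,d,uv);z=P[:,2]
def rep(n,m):
    q=P[m];print(n,m.sum(),q.mean(0).round(1),q.min(0).round(),q.max(0).round())
im=p[uv[:,1],uv[:,0]].astype(int)
cap=(z>178)&(z<195)&(uv[:,0]<445)&(uv[:,0]>395)
rep('cap',cap)
for lo,hi in((178,195),):
    m=(z>lo)&(z<hi)&(uv[:,0]>445);rep('bar',m)
    q=P[m][:,:2];print(cv2.fitLine(q.astype(np.float32),cv2.DIST_L2,0,.01,.01).ravel())
m=(z>30)&(z<46)&(uv[:,0]<445)&(uv[:,1]<300);rep('tray rim',m);print(cv2.minAreaRect(P[m][:,:2].astype(np.float32)))
m=(z>137)&(z<150)&(uv[:,0]<400);rep('post+',m)
m=(z>150)&(z<176)&(uv[:,0]>437);rep('fork',m)
m=(z>100)&(uv[:,1]>295);rep('jar',m)
m=(z>40)&(z<70)&(uv[:,1]>295)&(uv[:,0]>436);rep('burr',m)
print('mag',pts('top',None,d,[[305,285],[300,240],[262,260],[345,300],[290,350]]).round())
for n,uvp in(('mags',[[262,248],[318,222],[366,318],[291,352],[246,270]]),):print(ray('top',None,uvp,16).round())
o=get_obs()
c=cv2.resize(p[205:335,365:525],None,fx=4.9,fy=4.5,interpolation=cv2.INTER_CUBIC);cv2.imwrite('pics/b.png',c)
E
```

```text
cap 638 [ 484.6 -243.3  186.6] [ 454. -274.  179.] [ 516. -213.  194.]
bar 242 [ 486.8 -360.7  190.9] [ 479. -406.  179.] [ 495. -316.  195.]
[ 2.6236936e-02 -9.9965572e-01  4.8682706e+02 -3.6074640e+02]
tray rim 618 [ 499.3 -246.7   39.3] [ 414. -315.   30.] [ 586. -170.   46.]
((499.8606872558594, -242.2314453125), (171.04161071777344, 145.573974609375), 0.6374649405479431)
post+ 78 [ 483.5 -173.5  143. ] [ 468. -197.  137.] [ 500. -165.  149.]
fork 92 [ 484.6 -313.5  165.4] [ 470. -327.  150.] [ 502. -307.  176.]
jar 557 [ 357.  -228.5  154. ] [ 302. -262.  100.] [ 389.  -21. 1283.]
burr 101 [ 365.8 -359.4   54.9] [ 347. -400.   40.] [ 384. -321.   67.]
mag [[439.  16.  23.]
 [554.  27.  21.]
 [504. 123.  25.]
 [401. -82.  20.]
 [283.  55.  20.]]
[[ 536.  124.   16.]
 [ 601.  -19.   16.]
 [ 356. -132.   16.]
 [ 278.   53.   16.]
 [ 481.  164.   16.]]
```

View pics/b.png

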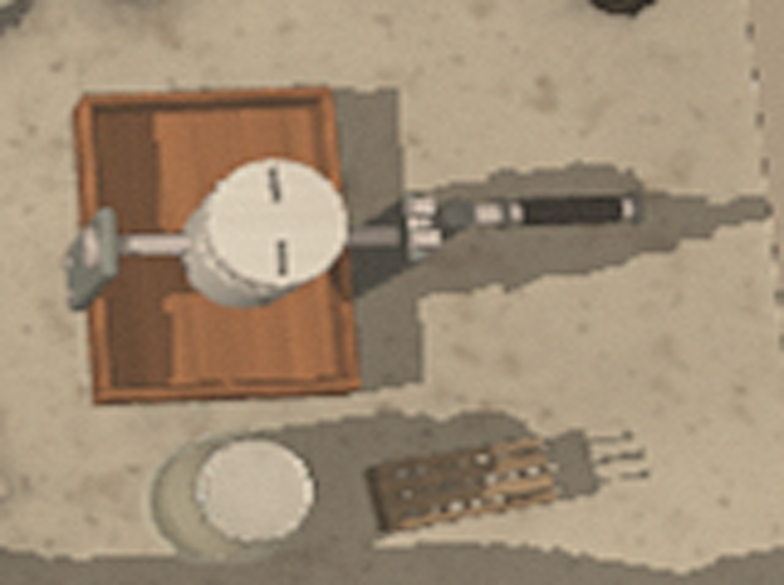

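The crop shows the cap with its ribs along the stand's x, at about (273,185) and (282,257). The sleeve spans (525–625, 208) and the yaw is about +1°. Moving above the cap.

Request:
play_rows --deltas '[{"wx": 0, "wy": 0, "wz": 57, "x": -28.8, "y": -11.3, "z": -6, "claw": 8.5}, {"wx": 0, "wy": 0, "wz": 57, "x": -28.8, "y": -11.3, "z": -6, "claw": 8.5}, {"wx": 0, "wy": 0, "wz": 57, "x": -28.8, "y": -11.3, "z": -6, "claw": 8.5}, {"wx": 0, "wy": 0, "wz": 57, "x": -28.8, "y": -11.3, "z": -6, "claw": 8.5}, {"wx": 0, "wy": 0, "wz": 57, "x": -28.8, "y": -11.3, "z": -6, "claw": 8.5}, {"wx": 0, "wy": 0, "wz": 57, "x": -28.8, "y": -11.3, "z": -6, "claw": 8.5}, {"wx": 0, "wy": 0, "wz": 57, "x": -28.8, "y": -11.3, "z": -6, "claw": 8.5}, {"wx": 0, "wy": 0, "wz": 57, "x": -28.8, "y": -11.3, "z": -6, "claw": 8.5}]'

```text
clock: 0.77
ee_pos: [435.0, 395.1, 292.1]
orientation: [[-0.251, 0.968, 0.003], [0.968, 0.251, -0.002], [-0.003, 0.003, -1.0]]
force: [1.0, -0.7, 0.1]
opening: 85.0
gripper_force: 0.0
```

Request:
play_rows --deltas '[{"wx": 0, "wy": 0, "wz": 57, "x": -32.5, "y": 1.5, "z": 0, "claw": 8.5}, {"wx": 0, "wy": 0, "wz": 57, "x": -32.5, "y": 1.5, "z": 0, "claw": 8.5}, {"wx": 0, "wy": 0, "wz": 57, "x": -32.5, "y": 1.5, "z": 0, "claw": 8.5}, {"wx": 0, "wy": 0, "wz": 57, "x": -32.5, "y": 1.5, "z": 0, "claw": 8.5}, {"wx": 0, "wy": 0, "wz": 57, "x": -32.5, "y": 1.5, "z": 0, "claw": 8.5}, {"wx": 0, "wy": 0, "wz": 57, "x": -32.5, "y": 1.5, "z": 0, "claw": 8.5}, {"wx": 0, "wy": 0, "wz": 57, "x": -32.5, "y": 1.5, "z": 0, "claw": 8.5}, {"wx": 0, "wy": 0, "wz": 57, "x": -32.5, "y": 1.5, "z": 0, "claw": 8.5}]'

```text
clock: 1.43
ee_pos: [530.6, 86.6, 291.3]
orientation: [[0.672, 0.74, -0.0], [0.74, -0.672, -0.001], [-0.001, 0.001, -1.0]]
force: [0.1, -0.3, -0.9]
opening: 84.9
gripper_force: 0.0
```

Request:
play_rows --deltas '[{"wx": 0, "wy": 0, "wz": 47, "x": -27.8, "y": 18.8, "z": 0, "claw": 8.5}, {"wx": 0, "wy": 0, "wz": 47, "x": -27.8, "y": 18.8, "z": 0, "claw": 8.5}, {"wx": 0, "wy": 0, "wz": 47, "x": -27.8, "y": 18.8, "z": 0, "claw": 8.5}, {"wx": 0, "wy": 0, "wz": 47, "x": -27.8, "y": 18.8, "z": 0, "claw": 8.5}, {"wx": 0, "wy": 0, "wz": 47, "x": -27.8, "y": 18.8, "z": 0, "claw": 8.5}, {"wx": 0, "wy": 0, "wz": 47, "x": -27.8, "y": 18.8, "z": 0, "claw": 8.5}, {"wx": 0, "wy": 0, "wz": 47, "x": -27.8, "y": 18.8, "z": 0, "claw": 8.5}, {"wx": 0, "wy": 0, "wz": 47, "x": -27.8, "y": 18.8, "z": 0, "claw": 8.5}]'

```text
clock: 2.1
ee_pos: [485.1, -241.5, 290.9]
orientation: [[1.0, 0.019, -0.001], [0.019, -1.0, 0.0], [-0.001, -0.0, -1.0]]
force: [0.9, -0.1, -0.4]
opening: 84.9
gripper_force: 0.0
```

```bash
python3 - <<'E'
from h import *
o,p,d=snap('wrist','w1.png');np.save('w1d.npy',d)
print(o['clock'],o['ee_pos'].round(1),o['orientation'].round(3).tolist(),o['qpos'].round(1))
uu,vv=np.meshgrid(np.arange(0,640,1),np.arange(0,480,1));uv=np.c_[uu.ravel(),vv.ravel()]
P=pts('wrist',o,d,uv)
m=(P[:,2]>178)&(P[:,2]<200)&(np.hypot(P[:,0]-485,P[:,1]+243)<42);q=P[m]
print('cap',cv2.minEnclosingCircle(q[:,:2].astype(np.float32)),q.mean(0),np.median(q[:,2]))
print(uv[m].min(0),uv[m].max(0))
# ribs: dark pixels in cap top
g=p[uv[:,1],uv[:,0]].mean(1)
k=m&(g<100)&(np.hypot(P[:,0]-485,P[:,1]+243)<28);q=P[k];print('ribs',k.sum(),q.mean(0),cv2.fitLine(q[:,:2].astype(np.float32),cv2.DIST_L2,0,.01,.01).ravel() if k.sum() else 0)
m=(P[:,2]>170)&(P[:,2]<200)&(P[:,1]<-330)&(P[:,1]>-420)&(abs(P[:,0]-487)<40);q=P[m]
if m.sum():print('bar',q.mean(0),q.min(0),q.max(0))
E
```

```text
2.1 [ 485.1 -241.5  290.9] [[1.0, 0.019, -0.001], [0.019, -1.0, 0.0], [-0.001, -0.0, -1.0]] [  2.2  32.1  32.3 101.  -20.8  53.  -45.6]
cap ((484.4366149902344, -245.30628967285156), 31.765050888061523) [ 486.13769532 -245.31554725  186.26047013] 186.36999920633048
[282 194] [362 273]
ribs 127 [ 486.6446981  -245.20395405  187.78438896] [ 9.9918681e-01  4.0320650e-02  4.8664468e+02 -2.4520395e+02]
bar [ 488.50894444 -370.14165813  191.13660546] [ 479.4226393  -407.28846628  180.08863883] [ 495.70742408 -330.02642656  195.74477409]
```

View pics/w1.png

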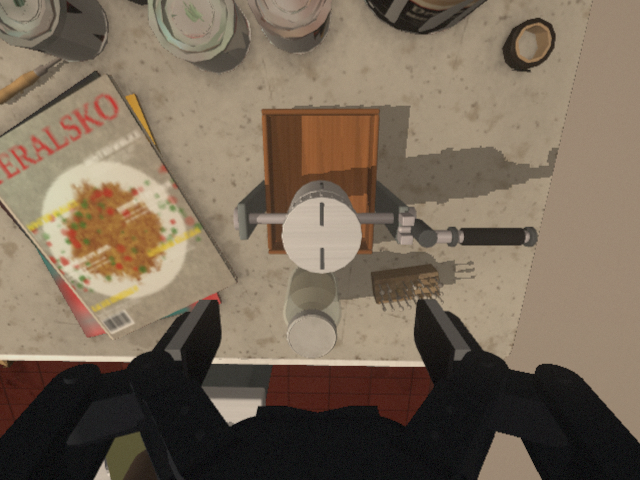

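The wrist view shows the cap centred at (321,233), ribs vertical; the sleeve at (490,237) is free. Descending on the cap and gripping.

Request:
play_rows --deltas '[{"wx": 0, "wy": 0, "wz": 0, "x": 0, "y": 0.3, "z": 3.5, "claw": 8.5}, {"wx": 0, "wy": 0, "wz": 0, "x": 0, "y": 0.3, "z": 7, "claw": 8.5}, {"wx": 0, "wy": 0, "wz": 0, "x": 0, "y": 0.3, "z": 10, "claw": 8.5}, {"wx": 0, "wy": 0, "wz": 0, "x": 0, "y": 0.3, "z": 12, "claw": 8.5}, {"wx": 0, "wy": 0, "wz": 0, "x": 0, "y": 0.3, "z": 13.3, "claw": 8.5}, {"wx": 0, "wy": 0, "wz": 0, "x": 0, "y": 0.3, "z": 13.9, "claw": 8.5}, {"wx": 0, "wy": 0, "wz": 0, "x": 0, "y": 0.3, "z": 13.9, "claw": 6.0}, {"wx": 0, "wy": 0, "wz": 0, "x": 0, "y": 0.3, "z": 13.9, "claw": 5.0}]' --grip_force 60

```text
clock: 2.82
ee_pos: [486.1, -243.5, 152.6]
orientation: [[1.0, 0.022, 0.0], [0.022, -1.0, -0.001], [0.0, 0.001, -1.0]]
force: [-1.6, -7.8, 6.5]
opening: 63.1
gripper_force: 6.2
```

Request:
play_rows --deltas '[{"wx": 0, "wy": 0, "wz": 0, "x": 0, "y": 0, "z": 0, "claw": 5.0}, {"wx": 0, "wy": 0, "wz": 0, "x": 0, "y": 0, "z": 0, "claw": 5.0}, {"wx": 0, "wy": 0, "wz": 0, "x": 0, "y": 0, "z": 0, "claw": 5.0}, {"wx": 0, "wy": 0, "wz": 0, "x": 0, "y": 0, "z": 0, "claw": 5.0}, {"wx": 0, "wy": 0, "wz": 0, "x": 0, "y": 0, "z": 0, "claw": 5.0}, {"wx": 0, "wy": 0, "wz": 0, "x": 0, "y": 0, "z": 0, "claw": 5.0}, {"wx": 0, "wy": 0, "wz": -2, "x": 0, "y": 0, "z": 0, "claw": 5.0}, {"wx": 0, "wy": 0, "wz": -5, "x": 0, "y": 0, "z": 0, "claw": 5.0}]'

```text
clock: 3.48
ee_pos: [486.0, -244.0, 153.3]
orientation: [[0.994, 0.11, 0.001], [0.11, -0.994, -0.001], [0.001, 0.002, -1.0]]
force: [-1.9, -1.3, 7.5]
opening: 60.9
gripper_force: 65.7
```

Request:
play_rows --deltas '[{"wx": 0, "wy": 0, "wz": -6.5, "x": 0, "y": 0, "z": -0.09, "claw": 5.0}, {"wx": 0, "wy": 0, "wz": -13, "x": 0, "y": 0, "z": -0.15, "claw": 5.0}, {"wx": 0, "wy": 0, "wz": -19.5, "x": 0, "y": 0, "z": -0.2, "claw": 5.0}, {"wx": 0, "wy": 0, "wz": -26, "x": 0, "y": 0, "z": -0.25, "claw": 5.0}, {"wx": 0, "wy": 0, "wz": -32.5, "x": 0, "y": 0, "z": -0.31, "claw": 5.0}, {"wx": 0, "wy": 0, "wz": -39, "x": 0, "y": 0, "z": -0.36, "claw": 5.0}, {"wx": 0, "wy": 0, "wz": -45.5, "x": 0, "y": 0, "z": -0.41, "claw": 5.0}, {"wx": 0, "wy": 0, "wz": -52, "x": 0, "y": 0, "z": -0.47, "claw": 5.0}]'

```text
clock: 4.15
ee_pos: [485.4, -242.7, 157.0]
orientation: [[0.521, 0.853, -0.001], [0.853, -0.521, 0.001], [0.0, -0.001, -1.0]]
force: [-0.6, -0.8, -0.2]
opening: 61.4
gripper_force: 65.1
```

Request:
play_rows --deltas '[{"wx": 0, "wy": 0, "wz": -6.5, "x": 0, "y": 0, "z": -0.05, "claw": 5.0}, {"wx": 0, "wy": 0, "wz": -13, "x": 0, "y": 0, "z": -0.1, "claw": 5.0}, {"wx": 0, "wy": 0, "wz": -19.5, "x": 0, "y": 0, "z": -0.15, "claw": 5.0}, {"wx": 0, "wy": 0, "wz": -26, "x": 0, "y": 0, "z": -0.2, "claw": 5.0}, {"wx": 0, "wy": 0, "wz": -32.5, "x": 0, "y": 0, "z": -0.25, "claw": 5.0}, {"wx": 0, "wy": 0, "wz": -39, "x": 0, "y": 0, "z": -0.3, "claw": 5.0}, {"wx": 0, "wy": 0, "wz": -45.5, "x": 0, "y": 0, "z": -0.33, "claw": 5.0}, {"wx": 0, "wy": 0, "wz": -52, "x": 0, "y": 0, "z": -0.34, "claw": 5.0}]'

```text
clock: 4.82
ee_pos: [484.8, -242.7, 160.3]
orientation: [[-0.351, 0.936, -0.002], [0.936, 0.351, 0.001], [0.001, -0.002, -1.0]]
force: [-1.6, -1.1, -1.2]
opening: 60.8
gripper_force: 65.0
```

Request:
play_rows --deltas '[{"wx": 0, "wy": 0, "wz": -6, "x": 0, "y": 0, "z": 0, "claw": 5.0}, {"wx": 0, "wy": 0, "wz": -12, "x": 0, "y": 0, "z": 0, "claw": 5.0}, {"wx": 0, "wy": 0, "wz": -17, "x": 0, "y": 0, "z": 0, "claw": 5.0}, {"wx": 0, "wy": 0, "wz": -17, "x": 0, "y": 0, "z": 0, "claw": 5.0}, {"wx": 0, "wy": 0, "wz": -17, "x": 0, "y": 0, "z": -0.1, "claw": 5.0}, {"wx": 0, "wy": 0, "wz": -17, "x": 0, "y": 0, "z": -0.3, "claw": 5.0}, {"wx": 0, "wy": 0, "wz": -17, "x": 0, "y": 0, "z": -0.6, "claw": 5.0}, {"wx": 0, "wy": 0, "wz": -17, "x": 0, "y": 0, "z": -1, "claw": 5.0}]'

```text
clock: 5.48
ee_pos: [486.4, -242.7, 170.6]
orientation: [[-0.605, 0.796, 0.001], [0.796, 0.605, 0.0], [-0.0, 0.001, -1.0]]
force: [-0.8, -0.6, -0.4]
opening: 61.1
gripper_force: 65.4
```

```bash
python3 - <<'E'
from h import *
o,p,d=snap('wrist','w2.png')
print(o['clock'],o['ee_pos'].round(1),o['force'].round(1),o['torque'].round(2),o['qpos'].round(1))
E
```

```text
5.4833 [ 486.4 -242.7  170.6] [-0.8 -0.6 -0.4] [-0.02 -0.   -0.02] [ 28.8  38.4 -11.8 107.4  12.6  35.4  46.4]
```

Request:
play_rows --deltas '[{"wx": 0, "wy": 0, "wz": 0, "x": 0, "y": 0, "z": -3, "claw": 5.0}, {"wx": 0, "wy": 0, "wz": 0, "x": 3, "y": 1.5, "z": -3, "claw": 5.0}, {"wx": 0, "wy": 0, "wz": 0, "x": 6.5, "y": 3.3, "z": -3, "claw": 5.0}, {"wx": 0, "wy": 0, "wz": 0, "x": 10, "y": 5, "z": -3, "claw": 5.0}, {"wx": 0, "wy": 0, "wz": 0, "x": 13.5, "y": 6.8, "z": -3, "claw": 5.0}, {"wx": 0, "wy": 0, "wz": 0, "x": 17, "y": 8.6, "z": -3, "claw": 5.0}, {"wx": 0, "wy": 0, "wz": 0, "x": 20.2, "y": 10.2, "z": -2, "claw": 5.0}, {"wx": 0, "wy": 0, "wz": 0, "x": 20.2, "y": 10.2, "z": 1, "claw": 5.0}]'

```text
clock: 6.2
ee_pos: [447.5, -11.3, 163.3]
orientation: [[-0.615, 0.789, 0.01], [0.789, 0.615, 0.006], [-0.001, 0.012, -1.0]]
force: [1.0, -0.1, -0.9]
opening: 61.3
gripper_force: 65.6
```

Request:
play_rows --deltas '[{"wx": 0, "wy": 0, "wz": 0, "x": 0, "y": 0, "z": 3.5, "claw": 5.0}, {"wx": 0, "wy": 0, "wz": 0, "x": 0, "y": 0, "z": 7, "claw": 5.0}, {"wx": 0, "wy": 0, "wz": 0, "x": 0, "y": 0, "z": 10, "claw": 5.0}, {"wx": 0, "wy": 0, "wz": 0, "x": 0, "y": 0, "z": 12.2, "claw": 5.0}, {"wx": 0, "wy": 0, "wz": 0, "x": 0, "y": 0, "z": 13.2, "claw": 5.0}, {"wx": 0, "wy": 0, "wz": 0, "x": 0, "y": 0, "z": 13.7, "claw": 5.0}, {"wx": 0, "wy": 0, "wz": 0, "x": 0, "y": 0, "z": 13.9, "claw": 5.0}, {"wx": 0, "wy": 0, "wz": 0, "x": 0, "y": 0, "z": 14.1, "claw": 5.0}]'

```text
clock: 6.87
ee_pos: [447.5, -19.9, 21.9]
orientation: [[-0.606, 0.796, -0.002], [0.796, 0.606, 0.001], [0.002, -0.001, -1.0]]
force: [0.2, -0.1, -0.3]
opening: 61.5
gripper_force: 65.5
```

```bash
python3 - <<'E'
from h import *
o,p,d=snap('wrist','w3.png');cv2.imwrite('pics/w3.png',p[180:480])
P=pts('wrist',o,d,np.array([[u,v] for u in (120,320,520) for v in (60,120,180)]))
print(P.round())
E
```

```text
[[324.  16.  20.]
 [335.  -4.  21.]
 [346. -26.  20.]
 [386.  63.  20.]
 [399.  45.  20.]
 [414.  26.  21.]
 [447. 110.  19.]
 [463.  94.  21.]
 [482.  78.  20.]]
```

Request:
play_rows --deltas '[{"wx": 0, "wy": 0, "wz": 0, "x": 0, "y": 0, "z": 0.2, "claw": 5.0}, {"wx": 0, "wy": 0, "wz": 0, "x": 0, "y": 0, "z": 0.4, "claw": 5.0}, {"wx": 0, "wy": 0, "wz": 0, "x": 0, "y": 0, "z": 0.6, "claw": 5.0}, {"wx": 0, "wy": 0, "wz": 0, "x": 0, "y": 0, "z": 0.75, "claw": 5.0}, {"wx": 0, "wy": 0, "wz": 0, "x": 0, "y": 0, "z": 0.85, "claw": 5.0}, {"wx": 0, "wy": 0, "wz": 0, "x": 0, "y": 0, "z": 0.9, "claw": 5.0}, {"wx": 0, "wy": 0, "wz": 0, "x": 0, "y": 0, "z": 0.95, "claw": 5.0}, {"wx": 0, "wy": 0, "wz": 0, "x": 0, "y": 0, "z": 0.95, "claw": 5.0}]'

```text
clock: 7.58
ee_pos: [447.2, -20.2, 12.9]
orientation: [[-0.606, 0.796, -0.002], [0.796, 0.606, 0.0], [0.001, -0.001, -1.0]]
force: [-0.2, 0.3, -0.5]
opening: 61.3
gripper_force: 65.5
```

Request:
play_rows --deltas '[{"wx": 0, "wy": 0, "wz": 0, "x": 0, "y": 0, "z": 0.1, "claw": 5.0}, {"wx": 0, "wy": 0, "wz": 0, "x": 0, "y": 0, "z": 0.2, "claw": 5.0}, {"wx": 0, "wy": 0, "wz": 0, "x": 0, "y": 0, "z": 0.25, "claw": 5.0}, {"wx": 0, "wy": 0, "wz": 0, "x": 0, "y": 0, "z": 0.3, "claw": 5.0}, {"wx": 0, "wy": 0, "wz": 0, "x": 0, "y": 0, "z": 0.35, "claw": 5.0}, {"wx": 0, "wy": 0, "wz": 0, "x": 0, "y": 0, "z": 0.35, "claw": 5.0}, {"wx": 0, "wy": 0, "wz": 0, "x": 0, "y": 0, "z": 0.35, "claw": 5.0}, {"wx": 0, "wy": 0, "wz": 0, "x": 0, "y": 0, "z": 0.35, "claw": 5.0}]'

```text
clock: 8.25
ee_pos: [446.9, -20.5, 10.5]
orientation: [[-0.605, 0.796, -0.001], [0.796, 0.605, 0.0], [0.001, -0.001, -1.0]]
force: [-1.4, 0.2, 14.4]
opening: 61.2
gripper_force: 74.1
```

Request:
play_rows --deltas '[{"wx": 0, "wy": 0, "wz": 0, "x": 0, "y": 0, "z": 0, "claw": 8.5}, {"wx": 0, "wy": 0, "wz": 0, "x": 0, "y": 0, "z": 0, "claw": 8.5}, {"wx": 0, "wy": 0, "wz": 0, "x": 0, "y": 0, "z": 0, "claw": 8.5}, {"wx": 0, "wy": 0, "wz": 0, "x": 0, "y": 0, "z": -0.5, "claw": 8.5}, {"wx": 0, "wy": 0, "wz": 0, "x": 0, "y": 0, "z": -4, "claw": 8.5}, {"wx": 0, "wy": 0, "wz": 0, "x": 0, "y": 0, "z": -8, "claw": 8.5}, {"wx": 0, "wy": 0, "wz": 0, "x": 0, "y": 0, "z": -12, "claw": 8.5}, {"wx": 0, "wy": 0, "wz": 0, "x": 0, "y": 0, "z": -16, "claw": 8.5}]'

```text
clock: 8.92
ee_pos: [445.6, -20.9, 136.7]
orientation: [[-0.606, 0.796, -0.009], [0.796, 0.606, 0.001], [0.006, -0.007, -1.0]]
force: [1.3, -0.9, -0.6]
opening: 85.5
gripper_force: 0.0
```

```bash
python3 - <<'E'
from h import *
o,p,d=snap('wrist','w4.png')
print(o['clock'],o['ee_pos'].round(1),o['orientation'].round(3).tolist(),o['force'].round(1))
uu,vv=np.meshgrid(np.arange(0,640,1),np.arange(0,480,1));uv=np.c_[uu.ravel(),vv.ravel()]
P=pts('wrist',o,d,uv)
m=(P[:,2]>34)&(P[:,2]<55)&(np.hypot(P[:,0]-447,P[:,1]+20)<45);q=P[m]
print('cap',m.sum(),cv2.minEnclosingCircle(q[:,:2].astype(np.float32)),np.median(q,0))
g=p[uv[:,1],uv[:,0]].mean(1)
k=m&(g<100)&(np.hypot(P[:,0]-447,P[:,1]+20)<27);q=P[k];print('ribs',k.sum(),q.mean(0),cv2.fitLine(q[:,:2].astype(np.float32),cv2.DIST_L2,0,.01,.01).ravel() if k.sum() else 0)
# tool shift to above bar
R=o['orientation'];print((R.T@(np.array([488.5,-378,260])-o['ee_pos'])).round())
E
```

```text
8.9167 [445.6 -20.9 136.7] [[-0.606, 0.796, -0.009], [0.796, 0.606, 0.001], [0.006, -0.007, -1.0]] [ 1.3 -0.9 -0.6]
cap 5232 ((448.0165100097656, -21.897701263427734), 31.477998733520508) [446.98914036 -20.51603764  42.0174608 ]
ribs 152 [445.66347323 -19.47448547  43.48261683] [  0.61945283  -0.7850339  445.66348    -19.474485  ]
[-309. -183. -124.]
```

Request:
play_rows --deltas '[{"wx": 0, "wy": 0, "wz": 36, "x": -27, "y": -16, "z": -9, "claw": 5}, {"wx": 0, "wy": 0, "wz": 36, "x": -27, "y": -16, "z": -9, "claw": 5}, {"wx": 0, "wy": 0, "wz": 36, "x": -27, "y": -16, "z": -9, "claw": 5}, {"wx": 0, "wy": 0, "wz": 36, "x": -27, "y": -16, "z": -9, "claw": 5}, {"wx": 0, "wy": 0, "wz": 36, "x": -27, "y": -16, "z": -9, "claw": 5}, {"wx": 0, "wy": 0, "wz": 36, "x": -27, "y": -16, "z": -9, "claw": 5}, {"wx": 0, "wy": 0, "wz": 36, "x": -27, "y": -16, "z": -9, "claw": 5}, {"wx": 0, "wy": 0, "wz": 36, "x": -27, "y": -16, "z": -9, "claw": 5}]'

```text
clock: 9.63
ee_pos: [483.0, -336.3, 226.3]
orientation: [[-0.019, 1.0, -0.004], [1.0, 0.019, -0.001], [-0.001, -0.004, -1.0]]
force: [1.3, -0.8, -0.8]
opening: 50.1
gripper_force: 0.0
```

Request:
play_rows --deltas '[{"wx": 0, "wy": 0, "wz": 0, "x": -2, "y": 0.2, "z": 0, "claw": 5}, {"wx": 0, "wy": 0, "wz": 0, "x": -3.5, "y": 0.4, "z": 0, "claw": 5}, {"wx": 0, "wy": 0, "wz": 0, "x": -4.6, "y": 0.5, "z": 0, "claw": 5}, {"wx": 0, "wy": 0, "wz": 0, "x": -4.6, "y": 0.5, "z": 0, "claw": 5}, {"wx": 0, "wy": 0, "wz": 0, "x": -4.6, "y": 0.5, "z": 0, "claw": 5}, {"wx": 0, "wy": 0, "wz": 0, "x": -4.6, "y": 0.5, "z": 0, "claw": 5}, {"wx": 0, "wy": 0, "wz": 0, "x": -4.6, "y": 0.5, "z": 0, "claw": 5}, {"wx": 0, "wy": 0, "wz": 0, "x": -4.6, "y": 0.5, "z": 0, "claw": 5}]'

```text
clock: 10.3
ee_pos: [490.1, -377.2, 226.0]
orientation: [[-0.024, 1.0, -0.004], [1.0, 0.024, 0.0], [0.0, -0.004, -1.0]]
force: [0.6, -0.0, -0.4]
opening: 50.1
gripper_force: 0.0
```

```bash
python3 - <<'E'
from h import *
o,p,d=snap('wrist','w5.png')
print(o['clock'],o['ee_pos'].round(1),o['orientation'].round(3).tolist(),o['qpos'].round(1))
uu,vv=np.meshgrid(np.arange(0,640,1),np.arange(0,480,1));uv=np.c_[uu.ravel(),vv.ravel()]
P=pts('wrist',o,d,uv)
m=(P[:,2]>170)&(P[:,2]<202)&(P[:,1]<-325)&(P[:,1]>-420)&(abs(P[:,0]-487)<30);q=P[m]
if m.sum():
  print('bar',m.sum(),q.mean(0),q.min(0),q.max(0))
  g=p[uv[:,1],uv[:,0]].mean(1); k=m&(g<70);q=P[k];print('sleeve',k.sum(),q.mean(0),np.percentile(q,[2,98],axis=0))
  print(cv2.fitLine(q[:,:2].astype(np.float32),cv2.DIST_L2,0,.01,.01).ravel())
R=o['orientation']
E
```

```text
10.3 [ 490.1 -377.2  226. ] [[-0.024, 1.0, -0.004], [1.0, 0.024, 0.0], [0.0, -0.004, -1.0]] [ 52.6  42.7 -35.9  90.3  28.5  56.6   9.2]
bar 3184 [ 487.43953907 -364.68892291  191.41535074] [ 479.05140515 -406.43463049  182.04596641] [ 496.08811905 -325.00346249  195.17645493]
sleeve 1840 [ 487.74526151 -373.03648707  191.66533206] [[ 481.01564452 -397.15289314  187.10263871]
 [ 494.25922932 -345.62756649  194.02011543]]
[ 1.0423666e-02 -9.9994570e-01  4.8774527e+02 -3.7303650e+02]
```

View pics/w5.png

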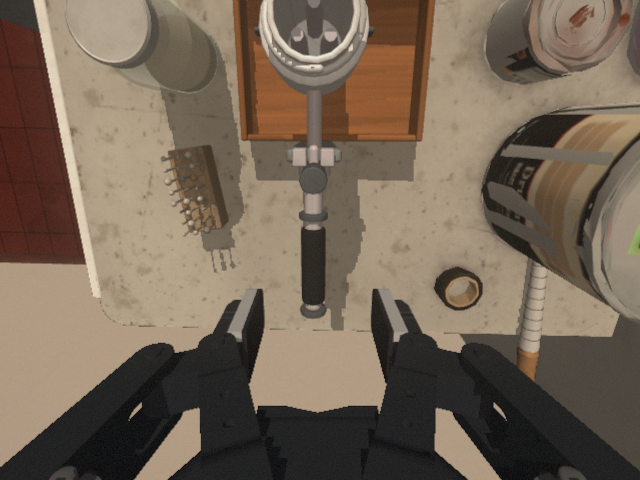

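The view shows the open canister with punches inside at (315,30), and the sleeve at (313,265) running along the stand's y between the open fingers. Descending to grip it.

Request:
play_rows --deltas '[{"wx": 0, "wy": 0, "wz": 0, "x": 0, "y": -0.2, "z": 2, "claw": 5}, {"wx": 0, "wy": 0, "wz": 0, "x": 0, "y": -0.2, "z": 4, "claw": 5}, {"wx": 0, "wy": 0, "wz": 0, "x": 0, "y": -0.2, "z": 5.3, "claw": 5}, {"wx": 0, "wy": 0, "wz": 0, "x": 0, "y": -0.2, "z": 5.9, "claw": 5}, {"wx": 0, "wy": 0, "wz": 0, "x": 0, "y": -0.2, "z": 5.9, "claw": 3}, {"wx": 0, "wy": 0, "wz": 0, "x": 0, "y": -0.2, "z": 5.9, "claw": 0.8}, {"wx": 0, "wy": 0, "wz": 0, "x": 0, "y": -0.2, "z": 5.9, "claw": 0.8}, {"wx": 0, "wy": 0, "wz": 0, "x": 0, "y": -0.2, "z": 5.9, "claw": 0.8}]' --grip_force 70

```text
clock: 11.02
ee_pos: [488.3, -378.8, 168.1]
orientation: [[-0.022, 1.0, -0.002], [1.0, 0.022, -0.001], [-0.001, -0.002, -1.0]]
force: [-0.4, 0.6, 1.0]
opening: 11.7
gripper_force: 68.1
```

Request:
play_rows --deltas '[{"wx": 0, "wy": 0, "wz": 0, "x": 0, "y": 0, "z": 0, "claw": 0.8}, {"wx": 0, "wy": 0, "wz": 0, "x": 0, "y": 0, "z": 0, "claw": 0.8}, {"wx": 0, "wy": 0, "wz": 0, "x": 0, "y": 0, "z": 0, "claw": 0.8}, {"wx": 0, "wy": 0, "wz": 0, "x": 0, "y": 0, "z": 0, "claw": 0.8}, {"wx": 0, "wy": 0, "wz": 0, "x": 0, "y": 0, "z": 0, "claw": 0.8}, {"wx": 0, "wy": 0, "wz": 0, "x": 0, "y": 0, "z": 0, "claw": 0.8}, {"wx": 0, "wy": 0, "wz": 0, "x": 0, "y": 0, "z": 0, "claw": 0.8}, {"wx": 0, "wy": 0, "wz": 0, "x": 0, "y": 0, "z": 0, "claw": 0.8}]'

```text
clock: 11.68
ee_pos: [488.3, -378.9, 167.7]
orientation: [[-0.022, 1.0, -0.002], [1.0, 0.022, -0.001], [-0.001, -0.002, -1.0]]
force: [-0.4, 0.8, 5.0]
opening: 11.9
gripper_force: 68.6
```

Request:
play_rows --deltas '[{"wx": 0, "wy": 0, "wz": 0, "x": 0, "y": 0, "z": -0.3, "claw": 0.8}, {"wx": 0, "wy": 0, "wz": 0, "x": 0, "y": 0, "z": -0.6, "claw": 0.8}, {"wx": 0, "wy": 0, "wz": 0, "x": 0, "y": 0, "z": -0.9, "claw": 0.8}, {"wx": 0, "wy": 0, "wz": 0, "x": 0, "y": 0, "z": -1.2, "claw": 0.8}, {"wx": 0, "wy": 0, "wz": 0, "x": 0, "y": 0, "z": -1.2, "claw": 0.8}, {"wx": 0, "wy": 0, "wz": 0, "x": 0, "y": 0, "z": -1.2, "claw": 0.8}, {"wx": 0, "wy": 0, "wz": 0, "x": 0, "y": 0, "z": -1.2, "claw": 0.8}, {"wx": 0, "wy": 0, "wz": 0, "x": 0, "y": 0, "z": -1.2, "claw": 0.8}]'

```text
clock: 12.35
ee_pos: [487.4, -378.6, 178.5]
orientation: [[-0.022, 1.0, -0.004], [1.0, 0.022, -0.0], [-0.0, -0.004, -1.0]]
force: [1.2, -0.2, -6.0]
opening: 11.7
gripper_force: 68.2
```

```bash
python3 - <<'E'
from h import *
print(get_obs()['qpos'].round(1))
# swing rows, 2 calls of 75deg each? print cumulative x(y tool), z (tool) from lifted pose, r=67.5
r=6.75
for t in range(0,156,5): print(t,round(r*np.sin(np.radians(t)),2),round(r*(1-np.cos(np.radians(t))),2),end=' | ')
E
```

```text
[ 52.   45.7 -34.1  93.2  31.2  51.1   7. ]
0 0.0 0.0 | 5 0.59 0.03 | 10 1.17 0.1 | 15 1.75 0.23 | 20 2.31 0.41 | 25 2.85 0.63 | 30 3.37 0.9 | 35 3.87 1.22 | 40 4.34 1.58 | 45 4.77 1.98 | 50 5.17 2.41 | 55 5.53 2.88 | 60 5.85 3.37 | 65 6.12 3.9 | 70 6.34 4.44 | 75 6.52 5.0 | 80 6.65 5.58 | 85 6.72 6.16 | 90 6.75 6.75 | 95 6.72 7.34 | 100 6.65 7.92 | 105 6.52 8.5 | 110 6.34 9.06 | 115 6.12 9.6 | 120 5.85 10.12 | 125 5.53 10.62 | 130 5.17 11.09 | 135 4.77 11.52 | 140 4.34 11.92 | 145 3.87 12.28 | 150 3.37 12.6 | 155 2.85 12.87 |
```

Request:
play_rows --deltas '[{"wx": 0, "wy": 0, "wz": 0, "x": 0, "y": 0.59, "z": 0.03, "claw": 0.8}, {"wx": 0, "wy": 0, "wz": 0, "x": 0, "y": 1.17, "z": 0.1, "claw": 0.8}, {"wx": 0, "wy": 0, "wz": 0, "x": 0, "y": 1.75, "z": 0.23, "claw": 0.8}, {"wx": 0, "wy": 0, "wz": 0, "x": 0, "y": 2.31, "z": 0.41, "claw": 0.8}, {"wx": 0, "wy": 0, "wz": 0, "x": 0, "y": 2.85, "z": 0.63, "claw": 0.8}, {"wx": 0, "wy": 0, "wz": 0, "x": 0, "y": 3.37, "z": 0.9, "claw": 0.8}, {"wx": 0, "wy": 0, "wz": 0, "x": 0, "y": 3.87, "z": 1.22, "claw": 0.8}, {"wx": 0, "wy": 0, "wz": 0, "x": 0, "y": 4.34, "z": 1.58, "claw": 0.8}]'

```text
clock: 13.02
ee_pos: [531.1, -377.8, 162.5]
orientation: [[-0.022, 1.0, -0.005], [1.0, 0.022, -0.001], [-0.0, -0.005, -1.0]]
force: [-4.5, 0.4, -3.5]
opening: 11.7
gripper_force: 68.5
```

Request:
play_rows --deltas '[{"wx": 0, "wy": 0, "wz": 0, "x": 0, "y": 0.43, "z": 0.4, "claw": 0.8}, {"wx": 0, "wy": 0, "wz": 0, "x": 0, "y": 0.83, "z": 0.83, "claw": 0.8}, {"wx": 0, "wy": 0, "wz": 0, "x": 0, "y": 1.19, "z": 1.3, "claw": 0.8}, {"wx": 0, "wy": 0, "wz": 0, "x": 0, "y": 1.51, "z": 1.79, "claw": 0.8}, {"wx": 0, "wy": 0, "wz": 0, "x": 0, "y": 1.78, "z": 2.32, "claw": 0.8}, {"wx": 0, "wy": 0, "wz": 0, "x": 0, "y": 2.0, "z": 2.86, "claw": 0.8}, {"wx": 0, "wy": 0, "wz": 0, "x": 0, "y": 2.18, "z": 3.42, "claw": 0.8}, {"wx": 0, "wy": 0, "wz": 0, "x": 0, "y": 2.31, "z": 4.0, "claw": 0.8}]'

```text
clock: 13.68
ee_pos: [554.4, -377.3, 122.9]
orientation: [[-0.022, 1.0, -0.003], [1.0, 0.022, -0.001], [-0.001, -0.003, -1.0]]
force: [-5.0, 1.1, 0.3]
opening: 11.8
gripper_force: 68.9
```

Request:
play_rows --deltas '[{"wx": 0, "wy": 0, "wz": 0, "x": 0, "y": 0.07, "z": 0.58, "claw": 0.8}, {"wx": 0, "wy": 0, "wz": 0, "x": 0, "y": 0.1, "z": 1.17, "claw": 0.8}, {"wx": 0, "wy": 0, "wz": 0, "x": 0, "y": 0.07, "z": 1.76, "claw": 0.8}, {"wx": 0, "wy": 0, "wz": 0, "x": 0, "y": 0, "z": 2.34, "claw": 0.8}, {"wx": 0, "wy": 0, "wz": 0, "x": 0, "y": -0.13, "z": 2.92, "claw": 0.8}, {"wx": 0, "wy": 0, "wz": 0, "x": 0, "y": -0.31, "z": 3.48, "claw": 0.8}, {"wx": 0, "wy": 0, "wz": 0, "x": 0, "y": -0.53, "z": 4.02, "claw": 0.8}, {"wx": 0, "wy": 0, "wz": 0, "x": 0, "y": -0.8, "z": 4.54, "claw": 0.8}]'

```text
clock: 14.35
ee_pos: [546.4, -377.5, 77.4]
orientation: [[-0.022, 1.0, -0.002], [1.0, 0.022, -0.001], [-0.001, -0.002, -1.0]]
force: [-3.7, 0.0, 3.0]
opening: 11.6
gripper_force: 69.2
```

Request:
play_rows --deltas '[{"wx": 0, "wy": 0, "wz": 0, "x": 0, "y": -0.32, "z": 0.5, "claw": 0.8}, {"wx": 0, "wy": 0, "wz": 0, "x": 0, "y": -0.68, "z": 0.97, "claw": 0.8}, {"wx": 0, "wy": 0, "wz": 0, "x": 0, "y": -1.08, "z": 1.4, "claw": 0.8}, {"wx": 0, "wy": 0, "wz": 0, "x": 0, "y": -1.51, "z": 1.8, "claw": 0.8}, {"wx": 0, "wy": 0, "wz": 0, "x": 0, "y": -1.98, "z": 2.16, "claw": 0.8}, {"wx": 0, "wy": 0, "wz": 0, "x": 0, "y": -2.4, "z": 2.44, "claw": 0.8}, {"wx": 0, "wy": 0, "wz": 0, "x": 0, "y": -2.7, "z": 2.6, "claw": 0.8}, {"wx": 0, "wy": 0, "wz": 0, "x": 0, "y": -2.7, "z": 2.6, "claw": 0.8}]'

```text
clock: 15.02
ee_pos: [521.3, -378.0, 52.5]
orientation: [[-0.022, 1.0, 0.003], [1.0, 0.022, -0.001], [-0.001, 0.003, -1.0]]
force: [1.2, 0.7, 5.8]
opening: 11.6
gripper_force: 69.4
```

Request:
play_rows --deltas '[{"wx": 0, "wy": 0, "wz": 0, "x": 0, "y": 0, "z": 0, "claw": 0.8}, {"wx": 0, "wy": 0, "wz": 0, "x": 0, "y": 0, "z": 0, "claw": 0.8}, {"wx": 0, "wy": 0, "wz": 0, "x": 0, "y": 0, "z": 0, "claw": 0.8}, {"wx": 0, "wy": 0, "wz": 0, "x": 0, "y": 0, "z": 0, "claw": 0.8}, {"wx": 0, "wy": 0, "wz": 0, "x": 0, "y": 0, "z": 0, "claw": 0.8}, {"wx": 0, "wy": 0, "wz": 0, "x": 0, "y": 0, "z": 0, "claw": 0.8}, {"wx": 0, "wy": 0, "wz": 0, "x": 0, "y": 0, "z": 0, "claw": 0.8}, {"wx": 0, "wy": 0, "wz": 0, "x": 0, "y": 0, "z": 0, "claw": 0.8}]'

```text
clock: 15.68
ee_pos: [521.2, -378.0, 52.6]
orientation: [[-0.022, 1.0, 0.002], [1.0, 0.022, -0.001], [-0.001, 0.002, -1.0]]
force: [1.2, 1.5, 5.7]
opening: 11.7
gripper_force: 69.4
```

```bash
python3 - <<'E'
from h import *
o,p,d=snap('wrist');o,t,d=snap('top');s=snapshot('scene')[0]
a=cv2.resize(t[205:335,365:525],(400,300),interpolation=cv2.INTER_CUBIC);b=cv2.resize(s[230:380,330:530],(400,300),interpolation=cv2.INTER_CUBIC)
w=cv2.resize(p,(400,300));cv2.imwrite('pics/c.png',np.vstack([np.hstack([a,b]),np.hstack([w,w*0])]))
print(o['force'].round(1),o['ee_pos'].round(1))
E
```

```text
[1.8 0.4 5.9] [ 521.2 -378.    52.6]
```

View pics/c.png

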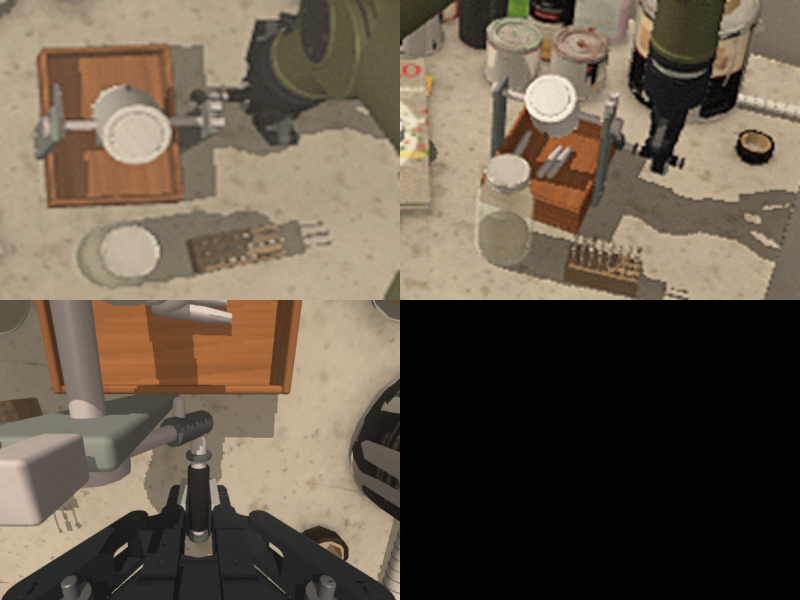

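The tray shows the punches lying out near scene-crop (525,140), (550,155) and (565,160), with the canister fully inverted. Swinging back.

Request:
play_rows --deltas '[{"wx": 0, "wy": 0, "wz": 0, "x": 0, "y": 0.72, "z": -0.44, "claw": 0.8}, {"wx": 0, "wy": 0, "wz": 0, "x": 0, "y": 1.19, "z": -0.8, "claw": 0.8}, {"wx": 0, "wy": 0, "wz": 0, "x": 0, "y": 1.62, "z": -1.2, "claw": 0.8}, {"wx": 0, "wy": 0, "wz": 0, "x": 0, "y": 2.02, "z": -1.63, "claw": 0.8}, {"wx": 0, "wy": 0, "wz": 0, "x": 0, "y": 2.38, "z": -2.1, "claw": 0.8}, {"wx": 0, "wy": 0, "wz": 0, "x": 0, "y": 2.7, "z": -2.6, "claw": 0.8}, {"wx": 0, "wy": 0, "wz": 0, "x": 0, "y": 2.97, "z": -3.12, "claw": 0.8}, {"wx": 0, "wy": 0, "wz": 0, "x": 0, "y": 3.19, "z": -3.66, "claw": 0.8}]'

```text
clock: 16.5
ee_pos: [549.9, -377.4, 87.8]
orientation: [[-0.022, 1.0, -0.006], [1.0, 0.022, -0.0], [-0.0, -0.006, -1.0]]
force: [-5.0, 0.7, -0.1]
opening: 12.0
gripper_force: 68.8
```

Request:
play_rows --deltas '[{"wx": 0, "wy": 0, "wz": 0, "x": 0, "y": 0.18, "z": -0.56, "claw": 0.8}, {"wx": 0, "wy": 0, "wz": 0, "x": 0, "y": 0.31, "z": -1.14, "claw": 0.8}, {"wx": 0, "wy": 0, "wz": 0, "x": 0, "y": 0.38, "z": -1.72, "claw": 0.8}, {"wx": 0, "wy": 0, "wz": 0, "x": 0, "y": 0.41, "z": -2.31, "claw": 0.8}, {"wx": 0, "wy": 0, "wz": 0, "x": 0, "y": 0.38, "z": -2.9, "claw": 0.8}, {"wx": 0, "wy": 0, "wz": 0, "x": 0, "y": 0.31, "z": -3.48, "claw": 0.8}, {"wx": 0, "wy": 0, "wz": 0, "x": 0, "y": 0.18, "z": -4.06, "claw": 0.8}, {"wx": 0, "wy": 0, "wz": 0, "x": 0, "y": 0, "z": -4.62, "claw": 0.8}]'

```text
clock: 17.17
ee_pos: [550.8, -377.3, 134.6]
orientation: [[-0.022, 1.0, -0.004], [1.0, 0.022, -0.0], [-0.0, -0.004, -1.0]]
force: [-3.3, -0.4, -4.3]
opening: 11.5
gripper_force: 68.4
```

Request:
play_rows --deltas '[{"wx": 0, "wy": 0, "wz": 0, "x": 0, "y": -0.22, "z": -0.54, "claw": 0.8}, {"wx": 0, "wy": 0, "wz": 0, "x": 0, "y": -0.49, "z": -1.07, "claw": 0.8}, {"wx": 0, "wy": 0, "wz": 0, "x": 0, "y": -0.81, "z": -1.56, "claw": 0.8}, {"wx": 0, "wy": 0, "wz": 0, "x": 0, "y": -1.17, "z": -2.03, "claw": 0.8}, {"wx": 0, "wy": 0, "wz": 0, "x": 0, "y": -1.57, "z": -2.46, "claw": 0.8}, {"wx": 0, "wy": 0, "wz": 0, "x": 0, "y": -2.0, "z": -2.86, "claw": 0.8}, {"wx": 0, "wy": 0, "wz": 0, "x": 0, "y": -2.47, "z": -3.22, "claw": 0.8}, {"wx": 0, "wy": 0, "wz": 0, "x": 0, "y": -2.97, "z": -3.54, "claw": 0.8}]'

```text
clock: 17.83
ee_pos: [521.6, -377.9, 170.3]
orientation: [[-0.022, 1.0, -0.002], [1.0, 0.022, -0.001], [-0.001, -0.002, -1.0]]
force: [-1.1, -1.6, -5.5]
opening: 12.0
gripper_force: 68.3
```

Request:
play_rows --deltas '[{"wx": 0, "wy": 0, "wz": 0, "x": 0, "y": -0.52, "z": -0.32, "claw": 0.8}, {"wx": 0, "wy": 0, "wz": 0, "x": 0, "y": -1.06, "z": -0.56, "claw": 0.8}, {"wx": 0, "wy": 0, "wz": 0, "x": 0, "y": -1.62, "z": -0.76, "claw": 0.8}, {"wx": 0, "wy": 0, "wz": 0, "x": 0, "y": -2.2, "z": -0.9, "claw": 0.8}, {"wx": 0, "wy": 0, "wz": 0, "x": 0, "y": -2.78, "z": -0.97, "claw": 0.8}, {"wx": 0, "wy": 0, "wz": 0, "x": 0, "y": -3.35, "z": -1.0, "claw": 0.8}, {"wx": 0, "wy": 0, "wz": 0, "x": 0, "y": -3.5, "z": -1.0, "claw": 0.8}, {"wx": 0, "wy": 0, "wz": 0, "x": 0, "y": -3.5, "z": -1.0, "claw": 0.8}]'

```text
clock: 18.5
ee_pos: [487.1, -378.6, 180.3]
orientation: [[-0.022, 1.0, -0.001], [1.0, 0.022, -0.001], [-0.0, -0.001, -1.0]]
force: [1.9, -0.1, -5.6]
opening: 11.3
gripper_force: 68.4
```

Request:
play_rows --deltas '[{"wx": 0, "wy": 0, "wz": 0, "x": 0, "y": 0, "z": 0.3, "claw": 0.8}, {"wx": 0, "wy": 0, "wz": 0, "x": 0, "y": 0, "z": 0.6, "claw": 0.8}, {"wx": 0, "wy": 0, "wz": 0, "x": 0, "y": 0, "z": 0.9, "claw": 0.8}, {"wx": 0, "wy": 0, "wz": 0, "x": 0, "y": 0, "z": 1.15, "claw": 0.8}, {"wx": 0, "wy": 0, "wz": 0, "x": 0, "y": 0, "z": 1.25, "claw": 0.8}, {"wx": 0, "wy": 0, "wz": 0, "x": 0, "y": 0, "z": 1.3, "claw": 0.8}, {"wx": 0, "wy": 0, "wz": 0, "x": 0, "y": 0, "z": 1.3, "claw": 0.8}, {"wx": 0, "wy": 0, "wz": 0, "x": 0, "y": 0, "z": 1.3, "claw": 0.8}]'

```text
clock: 19.17
ee_pos: [487.1, -378.9, 167.8]
orientation: [[-0.022, 1.0, -0.002], [1.0, 0.022, -0.001], [-0.001, -0.002, -1.0]]
force: [2.5, -0.6, 4.8]
opening: 11.8
gripper_force: 69.4
```

Request:
play_rows --deltas '[{"wx": 0, "wy": 0, "wz": 0, "x": 0, "y": 0, "z": 0, "claw": 5}, {"wx": 0, "wy": 0, "wz": 0, "x": 0, "y": 0, "z": 0, "claw": 5}, {"wx": 0, "wy": 0, "wz": 0, "x": 0, "y": 0, "z": 0, "claw": 5}, {"wx": 0, "wy": 0, "wz": 0, "x": 0, "y": 0, "z": -1, "claw": 5}, {"wx": 0, "wy": 0, "wz": 0, "x": 0, "y": 0, "z": -4.5, "claw": 5}, {"wx": 0, "wy": 0, "wz": 0, "x": 0, "y": 0, "z": -8.5, "claw": 5}, {"wx": 0, "wy": 0, "wz": 0, "x": 4, "y": 0, "z": -11, "claw": 8.5}, {"wx": 0, "wy": 0, "wz": 0, "x": 8, "y": 0, "z": -11, "claw": 8.5}]'

```text
clock: 19.83
ee_pos: [487.1, -305.0, 281.4]
orientation: [[-0.014, 1.0, 0.005], [1.0, 0.014, -0.006], [-0.006, 0.005, -1.0]]
force: [2.2, 1.4, 0.6]
opening: 72.2
gripper_force: 0.0
```

```bash
python3 - <<'E'
from h import *
o,p,d=snap('wrist','w6.png');np.save('w6d.npy',d);s=snapshot('scene')[0]
print(o['clock'],o['ee_pos'].round(1),o['orientation'].round(3).tolist())
b=cv2.resize(s[230:380,330:530],(400,300),interpolation=cv2.INTER_CUBIC)
cv2.imwrite('pics/d.png',np.hstack([cv2.resize(p,(400,300)),b]))
uu,vv=np.meshgrid(np.arange(640),np.arange(480));uv=np.c_[uu.ravel(),vv.ravel()];P=pts('wrist',o,d,uv)
m=(P[:,2]>174)&(P[:,2]<188)&(np.hypot(P[:,0]-485,P[:,1]+244)<40);q=P[m];print('rim',m.sum(),cv2.minEnclosingCircle(q[:,:2].astype(np.float32)),np.median(q[:,2]))
E
```

```text
19.8333 [ 487.1 -305.   281.4] [[-0.014, 1.0, 0.005], [1.0, 0.014, -0.006], [-0.006, 0.005, -1.0]]
rim 1446 ((485.1373291015625, -245.5443878173828), 27.115528106689453) 179.68162054131477
```

View pics/d.png

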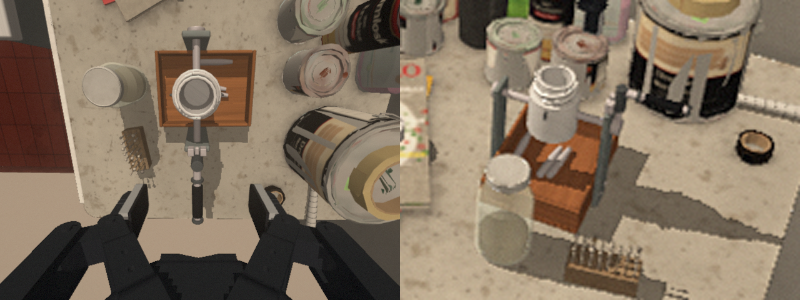

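The canister is upright and its bore is empty (wrist crop (197,92)); three punches lie in the tray and the T-bar is in line. Fetching the cap.

Request:
play_rows --deltas '[{"wx": 0, "wy": 0, "wz": -7, "x": 4, "y": -0.5, "z": 0, "claw": 8.5}, {"wx": 0, "wy": 0, "wz": -14, "x": 8, "y": -1, "z": 0, "claw": 8.5}, {"wx": 0, "wy": 0, "wz": -21, "x": 12, "y": -1.5, "z": 0, "claw": 8.5}, {"wx": 0, "wy": 0, "wz": -28, "x": 16, "y": -2, "z": 0, "claw": 8.5}, {"wx": 0, "wy": 0, "wz": -35, "x": 20, "y": -2.5, "z": 1, "claw": 8.5}, {"wx": 0, "wy": 0, "wz": -36, "x": 23.5, "y": -3, "z": 3, "claw": 8.5}, {"wx": 0, "wy": 0, "wz": -36, "x": 26.5, "y": -3.3, "z": 6, "claw": 8.5}, {"wx": 0, "wy": 0, "wz": -36, "x": 28, "y": -3.4, "z": 9, "claw": 8.5}]'

```text
clock: 20.6
ee_pos: [444.5, -18.9, 187.1]
orientation: [[-0.609, 0.793, -0.001], [0.793, 0.609, 0.001], [0.002, 0.0, -1.0]]
force: [-0.3, -0.9, 0.0]
opening: 85.3
gripper_force: 0.0
```

Request:
play_rows --deltas '[{"wx": 0, "wy": 0, "wz": 0, "x": 0, "y": 0, "z": 3.5, "claw": 8.5}, {"wx": 0, "wy": 0, "wz": 0, "x": 0, "y": 0, "z": 6, "claw": 8.5}, {"wx": 0, "wy": 0, "wz": 0, "x": 0, "y": 0, "z": 8, "claw": 8.5}, {"wx": 0, "wy": 0, "wz": 0, "x": 0, "y": 0, "z": 8, "claw": 8.5}, {"wx": 0, "wy": 0, "wz": 0, "x": 0, "y": 0, "z": 8, "claw": 8.5}, {"wx": 0, "wy": 0, "wz": 0, "x": 0, "y": 0, "z": 8, "claw": 8.5}, {"wx": 0, "wy": 0, "wz": 0, "x": 0, "y": 0, "z": 8, "claw": 8.5}, {"wx": 0, "wy": 0, "wz": 0, "x": 0, "y": 0, "z": 8, "claw": 8.5}]'

```text
clock: 21.27
ee_pos: [445.2, -22.9, 107.9]
orientation: [[-0.605, 0.796, -0.001], [0.796, 0.605, -0.0], [0.0, -0.001, -1.0]]
force: [-0.2, 0.4, -0.9]
opening: 85.0
gripper_force: 0.0
```

```bash
python3 - <<'E'
from h import *
o=get_obs();R=o['orientation']
print(o['ee_pos'].round(1),R.round(3).tolist(),np.degrees(np.arctan2(R[1,0],R[0,0])),(R.T@(np.array([446.9,-20.5,10.5])-o['ee_pos'])).round(1))
E
```

```text
[445.2 -22.9 107.9] [[-0.605, 0.796, -0.001], [0.796, 0.605, -0.0], [0.0, -0.001, -1.0]] 127.2108698353417 [ 0.8  2.9 97.4]
```

Request:
play_rows --deltas '[{"wx": 0, "wy": 0, "wz": 0, "x": 0.1, "y": 0.3, "z": 3.5, "claw": 8.5}, {"wx": 0, "wy": 0, "wz": 0, "x": 0.1, "y": 0.3, "z": 6.5, "claw": 8.5}, {"wx": 0, "wy": 0, "wz": 0, "x": 0.1, "y": 0.3, "z": 8.5, "claw": 8.5}, {"wx": 0, "wy": 0, "wz": 0, "x": 0.1, "y": 0.3, "z": 9.4, "claw": 8.5}, {"wx": 0, "wy": 0, "wz": 0, "x": 0.1, "y": 0.3, "z": 9.6, "claw": 8.0}, {"wx": 0, "wy": 0, "wz": 0, "x": 0.1, "y": 0.3, "z": 9.6, "claw": 6.5}, {"wx": 0, "wy": 0, "wz": 0, "x": 0.1, "y": 0.3, "z": 9.6, "claw": 5}, {"wx": 0, "wy": 0, "wz": 0, "x": 0.1, "y": 0.3, "z": 9.6, "claw": 5}]' --grip_force 60

```text
clock: 21.93
ee_pos: [446.4, -20.1, 11.6]
orientation: [[-0.605, 0.796, -0.002], [0.796, 0.605, 0.0], [0.001, -0.001, -1.0]]
force: [-1.0, -0.1, 0.2]
opening: 61.2
gripper_force: 64.8
```

Request:
play_rows --deltas '[{"wx": 0, "wy": 0, "wz": 0, "x": 0, "y": 0, "z": 0, "claw": 5.0}, {"wx": 0, "wy": 0, "wz": 0, "x": 0, "y": 0, "z": 0, "claw": 5.0}, {"wx": 0, "wy": 0, "wz": 0, "x": 0, "y": 0, "z": 0, "claw": 5.0}, {"wx": 0, "wy": 0, "wz": 0, "x": 0, "y": 0, "z": 0, "claw": 5.0}, {"wx": 0, "wy": 0, "wz": 0, "x": 0, "y": 0, "z": 0, "claw": 5.0}, {"wx": 0, "wy": 0, "wz": 0, "x": 0, "y": 0, "z": 0, "claw": 5.0}, {"wx": 0, "wy": 0, "wz": 0, "x": 0, "y": 0, "z": 0, "claw": 5.0}, {"wx": 0, "wy": 0, "wz": 0, "x": 0, "y": 0, "z": 0, "claw": 5.0}]'

```text
clock: 22.6
ee_pos: [446.4, -20.1, 11.6]
orientation: [[-0.605, 0.796, -0.001], [0.796, 0.605, 0.0], [0.001, -0.001, -1.0]]
force: [-0.3, 0.0, 6.7]
opening: 61.0
gripper_force: 65.5
```

Request:
play_rows --deltas '[{"wx": 0, "wy": 0, "wz": 0, "x": 0, "y": 0, "z": -2, "claw": 5.0}, {"wx": 0, "wy": 0, "wz": 0, "x": 0, "y": 0, "z": -6, "claw": 5.0}, {"wx": 0, "wy": 0, "wz": 0, "x": 0, "y": 0, "z": -10, "claw": 5.0}, {"wx": 0, "wy": 0, "wz": 0, "x": 0, "y": 0, "z": -14, "claw": 5.0}, {"wx": 0, "wy": 0, "wz": 0, "x": -1, "y": -0.5, "z": -17.5, "claw": 5.0}, {"wx": 0, "wy": 0, "wz": 0, "x": -4, "y": -2, "z": -19.5, "claw": 5.0}, {"wx": 0, "wy": 0, "wz": 0, "x": -7.5, "y": -3.8, "z": -19.5, "claw": 5.0}, {"wx": 0, "wy": 0, "wz": 0, "x": -11, "y": -5.6, "z": -19.5, "claw": 5.0}]'

```text
clock: 23.27
ee_pos: [469.6, -140.2, 209.0]
orientation: [[-0.607, 0.795, 0.002], [0.795, 0.607, -0.001], [-0.002, 0.001, -1.0]]
force: [1.1, -0.5, -1.3]
opening: 60.9
gripper_force: 65.4
```

Request:
play_rows --deltas '[{"wx": 0, "wy": 0, "wz": 0, "x": -3, "y": -1.5, "z": 0, "claw": 5.0}, {"wx": 0, "wy": 0, "wz": 0, "x": -6, "y": -3.1, "z": 0, "claw": 5.0}, {"wx": 0, "wy": 0, "wz": 0, "x": -8.2, "y": -4.2, "z": 0, "claw": 5.0}, {"wx": 0, "wy": 0, "wz": 0, "x": -9.1, "y": -4.8, "z": 0, "claw": 5.0}, {"wx": 0, "wy": 0, "wz": 0, "x": -9.1, "y": -4.8, "z": 0.8, "claw": 5.0}, {"wx": 0, "wy": 0, "wz": 0, "x": -9.1, "y": -4.8, "z": 1.6, "claw": 5.0}, {"wx": 0, "wy": 0, "wz": 0, "x": -9.1, "y": -4.8, "z": 2.2, "claw": 5.0}, {"wx": 0, "wy": 0, "wz": 0, "x": -9.1, "y": -4.8, "z": 2.2, "claw": 5.0}]'

```text
clock: 23.93
ee_pos: [483.6, -238.2, 182.1]
orientation: [[-0.608, 0.794, -0.007], [0.794, 0.608, 0.002], [0.005, -0.004, -1.0]]
force: [-0.2, -0.3, -0.5]
opening: 61.3
gripper_force: 65.3
```

```bash
python3 - <<'E'
from h import *
o=get_obs();R=o['orientation']
print(o['ee_pos'].round(1),R.round(3).tolist(),o['force'].round(1),np.degrees(np.arctan2(R[1,0],R[0,0])),(R.T@(np.array([485.5,-243.3,161])-o['ee_pos'])).round(1),o['qpos'].round(1))
E
```

```text
[ 483.6 -238.2  182.1] [[-0.608, 0.794, -0.007], [0.794, 0.608, 0.002], [0.005, -0.004, -1.0]] [-0.2 -0.3 -0.5] 127.47384218670335 [-5.3 -1.5 21.1] [ 46.3  42.5 -42.9 106.2  38.6  47.5  20.8]
```

Request:
play_rows --deltas '[{"wx": 0, "wy": 0, "wz": 0, "x": 0, "y": 0, "z": 0, "claw": 5.0}, {"wx": 0, "wy": 0, "wz": 0, "x": 0, "y": 0, "z": 0, "claw": 5.0}, {"wx": 0, "wy": 0, "wz": 0, "x": 0, "y": 0, "z": 0.2, "claw": 5.0}, {"wx": 0, "wy": 0, "wz": 0, "x": 0, "y": 0, "z": 0.4, "claw": 5.0}, {"wx": 0, "wy": 0, "wz": 0, "x": 0, "y": 0, "z": 0.6, "claw": 5.0}, {"wx": 0, "wy": 0, "wz": 0, "x": 0, "y": 0, "z": 0.6, "claw": 5.0}, {"wx": 0, "wy": 0, "wz": 0, "x": 0, "y": 0, "z": 0.6, "claw": 5.0}, {"wx": 0, "wy": 0, "wz": 0, "x": 0, "y": 0, "z": 0.6, "claw": 5.0}]'

```text
clock: 24.6
ee_pos: [484.9, -240.8, 177.6]
orientation: [[-0.605, 0.796, -0.003], [0.796, 0.605, -0.0], [0.002, -0.003, -1.0]]
force: [0.8, 0.5, -0.4]
opening: 61.0
gripper_force: 65.3
```

```bash
python3 - <<'E'
from h import *
o=get_obs();R=o['orientation']
print(o['ee_pos'].round(1),R.round(3).tolist(),o['force'].round(1),np.degrees(np.arctan2(R[1,0],R[0,0])),(R.T@(np.array([485.5,-243.3,161])-o['ee_pos'])).round(1),o['qpos'].round(1))
o,p,d=snap('wrist','w7.png')
E
```

```text
[ 484.9 -240.8  177.6] [[-0.605, 0.796, -0.003], [0.796, 0.605, -0.0], [0.002, -0.003, -1.0]] [ 0.8  0.5 -0.4] 127.24511618495607 [-2.4 -1.  16.6] [ 46.3  42.8 -42.5 106.3  39.1  46.8  20.4]
```

View pics/w7.png

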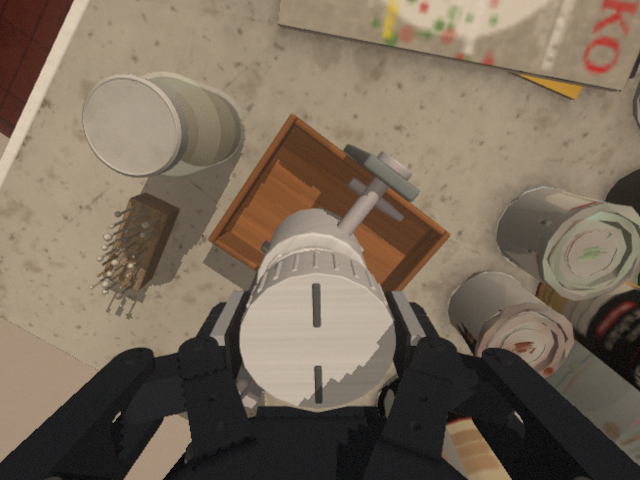

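The cap is held square with its ribs along the tool's x at (317,305) and (318,385), and the canister is right beneath. Correcting by about 2.5 mm and lowering.

Request:
play_rows --deltas '[{"wx": 0, "wy": 0, "wz": 0, "x": -0.2, "y": -0.1, "z": 0, "claw": 5.0}, {"wx": 0, "wy": 0, "wz": 0, "x": -0.23, "y": -0.1, "z": 0.2, "claw": 5.0}, {"wx": 0, "wy": 0, "wz": 0, "x": -0.23, "y": -0.1, "z": 0.4, "claw": 5.0}, {"wx": 0, "wy": 0, "wz": 0, "x": -0.23, "y": -0.1, "z": 0.6, "claw": 5.0}, {"wx": 0, "wy": 0, "wz": 0, "x": -0.23, "y": -0.1, "z": 0.8, "claw": 5.0}, {"wx": 0, "wy": 0, "wz": 0, "x": -0.23, "y": -0.1, "z": 1.0, "claw": 5.0}, {"wx": 0, "wy": 0, "wz": 0, "x": -0.23, "y": -0.1, "z": 1.2, "claw": 5.0}, {"wx": 0, "wy": 0, "wz": 0, "x": -0.23, "y": -0.1, "z": 1.2, "claw": 5.0}]'

```text
clock: 25.32
ee_pos: [484.2, -243.3, 164.8]
orientation: [[-0.605, 0.796, -0.006], [0.796, 0.605, -0.0], [0.003, -0.005, -1.0]]
force: [-1.9, 0.1, -1.9]
opening: 61.0
gripper_force: 65.3
```

Request:
play_rows --deltas '[{"wx": 0, "wy": 0, "wz": 0, "x": 0, "y": 0.05, "z": 0.1, "claw": 5.0}, {"wx": 0, "wy": 0, "wz": 0, "x": 0, "y": 0.05, "z": 0.2, "claw": 5.0}, {"wx": 0, "wy": 0, "wz": 0, "x": 0, "y": 0.05, "z": 0.3, "claw": 5.0}, {"wx": 0, "wy": 0, "wz": 0, "x": 0, "y": 0.05, "z": 0.35, "claw": 5.0}, {"wx": 0, "wy": 0, "wz": 0, "x": 0, "y": 0.05, "z": 0.4, "claw": 5.0}, {"wx": 0, "wy": 0, "wz": 0, "x": 0, "y": 0.05, "z": 0.4, "claw": 5.0}, {"wx": 0, "wy": 0, "wz": 0, "x": 0, "y": 0.05, "z": 0.4, "claw": 5.0}, {"wx": 0, "wy": 0, "wz": 0, "x": 0, "y": 0.05, "z": 0.4, "claw": 5.0}]'

```text
clock: 25.98
ee_pos: [484.4, -243.3, 162.1]
orientation: [[-0.605, 0.796, -0.006], [0.796, 0.605, -0.002], [0.002, -0.006, -1.0]]
force: [-6.4, -0.7, 9.2]
opening: 60.7
gripper_force: 66.3
```

Request:
play_rows --deltas '[{"wx": 0, "wy": 0, "wz": 6.5, "x": 0, "y": -0.05, "z": 0, "claw": 5.0}, {"wx": 0, "wy": 0, "wz": 13, "x": 0, "y": -0.05, "z": 0, "claw": 5.0}, {"wx": 0, "wy": 0, "wz": 19.5, "x": 0, "y": -0.05, "z": 0, "claw": 5.0}, {"wx": 0, "wy": 0, "wz": 26, "x": 0, "y": -0.05, "z": 0, "claw": 5.0}, {"wx": 0, "wy": 0, "wz": 32.5, "x": 0, "y": -0.05, "z": 0.03, "claw": 5.0}, {"wx": 0, "wy": 0, "wz": 39, "x": 0, "y": -0.05, "z": 0.08, "claw": 5.0}, {"wx": 0, "wy": 0, "wz": 45.5, "x": 0, "y": -0.05, "z": 0.14, "claw": 5.0}, {"wx": 0, "wy": 0, "wz": 52, "x": 0, "y": -0.05, "z": 0.19, "claw": 5.0}]'

```text
clock: 26.65
ee_pos: [486.9, -243.1, 160.7]
orientation: [[0.259, 0.966, -0.0], [0.966, -0.259, -0.001], [-0.001, 0.0, -1.0]]
force: [-2.4, 0.1, 6.3]
opening: 60.9
gripper_force: 66.0
```

Request:
play_rows --deltas '[{"wx": 0, "wy": 0, "wz": 6.5, "x": 0, "y": 0, "z": 0.05, "claw": 5.0}, {"wx": 0, "wy": 0, "wz": 13, "x": 0, "y": 0, "z": 0.11, "claw": 5.0}, {"wx": 0, "wy": 0, "wz": 19.5, "x": 0, "y": 0, "z": 0.16, "claw": 5.0}, {"wx": 0, "wy": 0, "wz": 26, "x": 0, "y": 0, "z": 0.21, "claw": 5.0}, {"wx": 0, "wy": 0, "wz": 32.5, "x": 0, "y": 0, "z": 0.27, "claw": 5.0}, {"wx": 0, "wy": 0, "wz": 39, "x": 0, "y": 0, "z": 0.32, "claw": 5.0}, {"wx": 0, "wy": 0, "wz": 45.5, "x": 0, "y": 0, "z": 0.37, "claw": 5.0}, {"wx": 0, "wy": 0, "wz": 52, "x": 0, "y": 0, "z": 0.43, "claw": 5.0}]'

```text
clock: 27.32
ee_pos: [487.5, -244.2, 156.4]
orientation: [[0.921, 0.39, 0.001], [0.39, -0.921, -0.003], [0.0, 0.003, -1.0]]
force: [-1.3, -2.6, 7.0]
opening: 60.8
gripper_force: 66.1
```

```bash
python3 - <<'E'
from h import *
o=get_obs();R=o['orientation']
print(o['ee_pos'].round(1),o['force'].round(1),o['torque'].round(2),np.degrees(np.arctan2(R[1,0],R[0,0])),o['qpos'].round(1))
E
```

```text
[ 487.5 -244.2  156.4] [-1.3 -2.6  7. ] [-0.58  0.45  0.12] 22.98315804381961 [ 28.9  39.8 -12.  107.8  14.1  33.7 -59.1]
```

Request:
play_rows --deltas '[{"wx": 0, "wy": 0, "wz": 5, "x": 0, "y": 0, "z": 0.04, "claw": 5.0}, {"wx": 0, "wy": 0, "wz": 10, "x": 0, "y": 0, "z": 0.08, "claw": 5.0}, {"wx": 0, "wy": 0, "wz": 15, "x": 0, "y": 0, "z": 0.12, "claw": 5.0}, {"wx": 0, "wy": 0, "wz": 19, "x": 0, "y": 0, "z": 0.16, "claw": 5.0}, {"wx": 0, "wy": 0, "wz": 22, "x": 0, "y": 0, "z": 0.18, "claw": 5.0}, {"wx": 0, "wy": 0, "wz": 23, "x": 0, "y": 0, "z": 0.18, "claw": 5.0}, {"wx": 0, "wy": 0, "wz": 23, "x": 0, "y": 0, "z": 0.18, "claw": 5.0}, {"wx": 0, "wy": 0, "wz": 23, "x": 0, "y": 0, "z": 0.18, "claw": 5.0}]'

```text
clock: 27.98
ee_pos: [488.4, -244.6, 155.9]
orientation: [[1.0, 0.005, 0.004], [0.005, -1.0, -0.004], [0.004, 0.004, -1.0]]
force: [-1.9, -1.6, 14.8]
opening: 60.9
gripper_force: 66.7
```

```bash
python3 - <<'E'
from h import *
o=get_obs();R=o['orientation']
print(o['ee_pos'].round(1),o['force'].round(1),o['torque'].round(2),np.degrees(np.arctan2(R[1,0],R[0,0])))
E
```

```text
[ 488.4 -244.6  155.9] [-1.9 -1.6 14.8] [-0.12  0.57  0.03] 0.2777841704015975
```

Request:
play_rows --deltas '[{"wx": 0, "wy": 0, "wz": 23, "x": 0, "y": 0, "z": 0, "claw": 8.5}, {"wx": 0, "wy": 0, "wz": 0, "x": 0, "y": 0, "z": 0, "claw": 8.5}, {"wx": 0, "wy": 0, "wz": 0, "x": 0, "y": 0, "z": 0, "claw": 8.5}, {"wx": 0, "wy": 0, "wz": 0, "x": 0, "y": 0, "z": -1, "claw": 8.5}, {"wx": 0, "wy": 0, "wz": 0, "x": 0, "y": 0, "z": -5, "claw": 8.5}, {"wx": 0, "wy": 0, "wz": 0, "x": 0, "y": 0, "z": -9, "claw": 8.5}, {"wx": 0, "wy": 0, "wz": 0, "x": 0, "y": 0, "z": -12, "claw": 8.5}, {"wx": 0, "wy": 0, "wz": 0, "x": 0, "y": 0, "z": -13, "claw": 8.5}]'

```text
clock: 28.65
ee_pos: [489.0, -243.9, 289.3]
orientation: [[1.0, 0.002, 0.007], [0.002, -1.0, -0.004], [0.007, 0.004, -1.0]]
force: [-0.2, -0.3, -1.0]
opening: 85.3
gripper_force: 0.0
```

```bash
cat > cap.py <<'E'
from h import *
import sys
o,p,d=snap('wrist',sys.argv[1])
R=o['orientation'];print(o['clock'],o['ee_pos'].round(1),np.degrees(np.arctan2(R[1,0],R[0,0])))
uu,vv=np.meshgrid(np.arange(640),np.arange(480));uv=np.c_[uu.ravel(),vv.ravel()];P=pts('wrist',o,d,uv)
m=(P[:,2]>178)&(P[:,2]<202)&(np.hypot(P[:,0]-486,P[:,1]+244.5)<42);q=P[m]
print('cap',cv2.minEnclosingCircle(q[:,:2].astype(np.float32)),q.mean(0).round(1),np.median(q[:,2]))
print('tilt',np.linalg.lstsq(np.c_[q[:,:2]-q[:,:2].mean(0),np.ones(len(q))],q[:,2],rcond=None)[0])
g=p[uv[:,1],uv[:,0]].mean(1);k=m&(g<100)&(np.hypot(P[:,0]-486,P[:,1]+244.5)<28);q=P[k]
l=cv2.fitLine(q[:,:2].astype(np.float32),cv2.DIST_L2,0,.01,.01).ravel();print('ribs',k.sum(),l,np.degrees(np.arctan2(l[1],l[0])))
print(uv[m].min(0),uv[m].max(0))
E
python3 cap.py w8.png; python3 - <<'E'
import cv2
p=cv2.imread('pics/w8.png');cv2.imwrite('pics/e.png',cv2.resize(p[80:380,180:500],(800,600)[:1]+(600,) if 0 else (640,600),interpolation=cv2.INTER_CUBIC))
E
```

```text
28.65 [ 489.  -243.9  289.3] 0.14158808806838147
cap ((485.701416015625, -245.41775512695312), 31.539548873901367) [ 487.2 -245.3  186.2] 186.32614485115863
tilt [-3.02575628e-02  4.56115411e-04  1.86221283e+02]
ribs 123 [ 1.0000000e+00 -6.5651402e-05  4.8883765e+02 -2.4536110e+02] -0.003761548
[278 199] [358 278]
```

View pics/e.png

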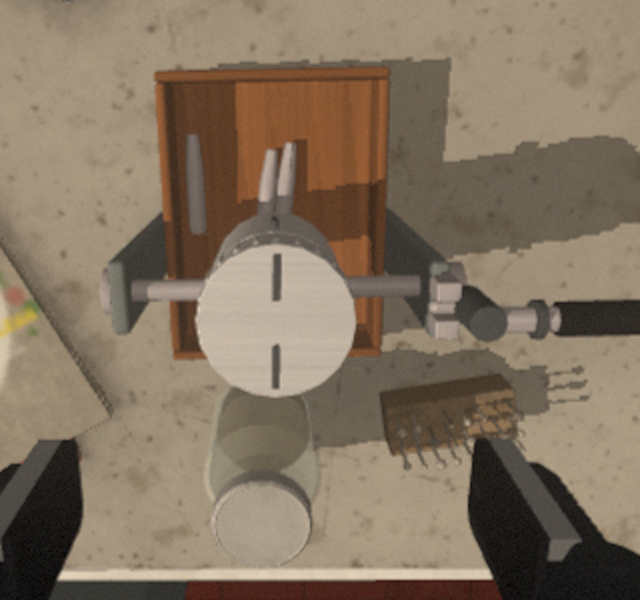

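The cap is on with its ribs in line with the canister's rib at (275,217), and three punches lie in the tray at (196,185), (268,180) and (287,175). Comparing it with the first picture to confirm it is fully home.

```bash
python3 - <<'E'
from h import *
for f,pos,yaw,R in(('w1.png',[485.1,-241.5,290.9],0,[[1.0,.019,-.001],[.019,-1,0],[-.001,0,-1]]),('w8.png',[489,-243.9,289.3],0,[[1,.002,.007],[.002,-1,-.004],[.007,.004,-1]])):
    p=cv2.imread('pics/'+f);g=p.mean(2);o=dict(ee_pos=np.array(pos),orientation=np.array(R))
    C=ray('wrist',o,[[320,235]],186)
    uu,vv=np.meshgrid(np.arange(270,370),np.arange(190,290));uv=np.c_[uu.ravel(),vv.ravel()]
    P=ray('wrist',o,uv,187.5)[:,:2]
    k=(g[uv[:,1],uv[:,0]]<110)&(np.hypot(P[:,0]-485.5,P[:,1]+245)<27)
    q=P[k];w=(140-g[uv[k,1],uv[k,0]])[:,None];f_=q[:,0]>485.5
    a=(q*w)[f_].sum(0)/w[f_].sum();b=(q*w)[~f_].sum(0)/w[~f_].sum()
    print(f,k.sum(),a.round(1),b.round(1),np.degrees(np.arctan2(a[1]-b[1],a[0]-b[0])).round(2))
    # whiteish cap edges & canister pitch: stand yaw from bar sleeve
E
```

```text
w1.png 135 [ 503.3 -244.7] [ 467.  -246.1] 2.24
w8.png 143 [ 504.2 -245.4] [ 468.8 -245.1] -0.48
```

```bash
python3 - <<'E'
from h import *
o,p,d=snap('wrist','w9.png')
uu,vv=np.meshgrid(np.arange(640),np.arange(480));uv=np.c_[uu.ravel(),vv.ravel()]
for n,O,D in(('w1',dict(ee_pos=np.array([485.1,-241.5,290.9]),orientation=np.array([[1.0,.019,-.001],[.019,-1,0],[-.001,0,-1]])),np.load('w1d.npy')),('now',o,d)):
    P=pts('wrist',O,D,uv)
    m=(P[:,2]>165)&(P[:,2]<215)&(P[:,1]<-345)&(P[:,1]>-400)&(abs(P[:,0]-487)<40);print(n,np.median(P[m],0).round(1),P[m].max(0).round(1))
E
```

```text
w1 [ 489.1 -372.2  192. ] [ 494.6 -345.   195.2]
now [ 490. -372.  192.] [ 495.7 -345.   195.7]
```

The collar is back at its starting height and the cap is at its starting level, so I'm handing in.

```bash
python3 -c "
from plant import *
print(finish_job())"
```

```text
the job is handed in; nothing more can be done
None
```

The job is done and handed in at about 29 s: all three punches are in the tray, the canister is upright with its collar down, and the cap is screwed home at its starting height with its ribs within about 3° of where they started (slightly clockwise).

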